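# Change the sink over from mains to filter

## Robot

A 6-joint arm with a two-finger parallel gripper is mounted at the origin on the work surface. World frame = base frame: x ahead of the robot, y to its left, z up, the work surface at z = 0. Lengths are in m, angles in rad, forces in N, time in s.
With the tool pointing down it reaches from about 0.35 to 0.725 m from the base axis. Payload 6 kg.
Tool frame: the origin (TCP) lies midway between the tips of the shut fingers; the grasp point (between the pads) lies 19 mm behind it (r.tcp_to_grasp is the distance from the TCP to the grasp point, in m); z points along the fingers, x is the direction in which the jaws open and shut, and the axes are right-handed (so a half turn about z gives the same grasp; the last joint's range is limited). The gripper opens to 85 mm and grips with 20 to 120 N. Pads are 22 mm wide; open, the fingers measure 114 mm over their backs; the gripper's body (76 mm by 85 mm) begins 54 mm behind the grasp point. The pads swing forward as they close: fully open they stand 13 mm farther back than shut.
Start: joints at [1.556, 0.04, 0.085, 0, -1.615, -0.334], TCP at [0.205, 0.564, 0.231] pointing down, gripper open.
Joint ranges: [-2.56, 2.56], [-1.29, 2.01], [-1.08, 1.49], [-3.29, 1.98], [-2.81, -0.18], [-2.99, 2.99]. Speed limits (rad/s): [2.57, 2.57, 3.01, 3.14, 3.14, 3.14].

## Interface

Orientations are given as [roll, pitch, yaw] about the fixed x, y, z axes, in that order (R = Rz(yaw) Ry(pitch) Rx(roll)).
In Python, from plant import r gives the robot as it stands.
- The arm moves only by the tool servo_tool, never from a script. Its argument "motion" is one flat list of numbers, 7 for each row, row after row: the shift along the world's x, y, z in m, then the turn, a rotation vector about the world's x, y, z in degrees, then the finger opening in m, from 0 to 0.0854. In form: [x, y, z, rx, ry, rz, gripper, x, y, z, rx, ry, rz, gripper, ...]. A call has 1 to 20 rows; each row is the pose to reach, as a shift and turn from the pose commanded when the call began; what a row does not reach only later rows make up. A row lasts 1/10 s, in which the tool goes at most 50 mm and 8.59 degrees, less where a joint would pass 70% of its speed; a pose out of reach is approached as far as the arm can. A call with a gripper value outside its range is refused whole. The fingers move at their own pace and stop on an object; "grip_force" is the grip in N (left out, the last holds). Time passes only in rows, so rows that repeat a pose let the fingers close. It gives the time, the measured TCP pose, the force and the opening at its end, in the units of the state.
- r.read_state(): the state, without advancing time (a new reading comes with each control period).
- r.snapshot(name): name is "scene" or "top"; returns the picture (420x560x3 uint8, red, green, blue); there is no depth.
- r.calibration(name): a dict with "mtx" (3x3 intrinsics, pixels), "k1" (the pictures are not rectified: a ray, as slopes to the right and down, at radius r is drawn at 1 + k1 r^2 times it, then the intrinsics apply), "eye" and "orientation" of the camera in the world. Camera axes: x right, y down, z forward; pixel columns grow to the right and rows downward; lengths in m; the calibration is good to about 2 mm. A picture is of the moment at which its call begins. calibration takes no time and is no camera call.
- r.sign_off(): hands the job in, once; it reports no verdict.
The state is a dict: "t": time; "joint_positions": joint angles; "qd": joint speeds; "effort": joint torques, N m; "position": TCP position; "tcp_rot": TCP orientation; "ft_force": force on the tool from outside, world axes, zero at the start; "wrist_torque": the same for the moment, N m; "gripper_width": opening from 0.0 (shut) to 1.0 (fully open).
Only numpy, scipy, OpenCV 4.12 (cv2) and the standard library are available. Lean on these libraries where they do the work, as an engineer would, in place of code of your own. Each camera call takes 0.05 s, during which the arm holds its last target.

## Task

Change the sink over from the mains to the filter without gripping or lifting anything: with a fingertip, gently push the single long lever round until it stands square across its pipe, and only then push the two-winged handle of the other valve round until its wings lie fully in line with their pipe. Leave everything else under the sink standing where it is.

Things in the scene. Friction and masses are not known exactly. Their poses are not given: they have to be found in the camera images.
- mains_valve: The mains valve: brass quarter-turn valve in a copper pipe, with ONE long straight steel lever on top. Fixed. Origin: on the plywood under its vertical spindle; local z up, local y along its horizontal copper pipe (22 mm thick, axis 50 mm up, 75 mm either side of the spindle, then down through the plywood). The handle bar lies 104 to 116 mm above the plywood; hub 28 mm across, spindle end 124 mm up.
- mains_lever (a joint): Lever angle (rad), anticlockwise positive seen from above. 0 = open: the lever lies over the pipe, pointing along the valve's local +y. 1.571 = shut, at a rigid stop: square across the pipe, pointing along local -x. Starts at 0 to 0.5; push it anticlockwise. Stiff: 0.2 N m (about 2.7 N at 75 mm); stays where it is left.
- mains_lever_tip (a point): End of the single lever (a straight bar 16 mm wide), on its centre line, 95 mm from the spindle axis, 110 mm above the plywood.
- filter_valve: The filter valve: same brass body and pipe, but with a straight TWO-WINGED steel handle on top. Fixed. Origin: on the plywood under its vertical spindle; local z up, local y along its horizontal copper pipe (22 mm thick, axis 50 mm up, 75 mm either side of the spindle, then down through the plywood). The handle bar lies 104 to 116 mm above the plywood; hub 28 mm across, spindle end 124 mm up.
- filter_handle (a joint): Handle angle (rad), anticlockwise positive seen from above. 0 = shut: the wings stand square across the pipe, along the valve's local x. 1.571 = open, at a rigid stop: the wings lie over the pipe, the one first along local -x now along local -y. Starts at 0 to 0.25; push it anticlockwise. Stiff: 0.12 N m (about 3 N at 40 mm); stays where it is left.
- filter_wing_tip (a point): End of the wing that points along the filter valve's local -x at joint value 0; on the wing's centre line (the bar is 14 mm wide, both wings equal), 55 mm from the spindle axis, 110 mm above the plywood.
- torch: Aluminium torch lying on its side, 140 mm long, head 40 mm across, between the valves; bystander. Origin under its middle.
- pot: White ceramic pot with two wire side handles, 96 mm across without them, 85 mm high, beyond the valves; bystander. Origin under its centre.
- funnel: Blue plastic funnel standing mouth down, 110 mm across, 120 mm high, on the robot's side; bystander. Origin under its centre.
- bottle: White plastic bottle, 66 mm across, 190 mm high, beyond the right-hand valve; bystander. Origin under its centre.
- tub: Grey plastic tub with lid, 90 mm across, 85 mm high, beyond the left-hand valve; bystander. Origin under its centre.
- spanner: Steel spanner lying flat, 170 mm long, on the robot's side at the left; bystander. Origin under its middle.
Things that resemble listed ones, but are neither listed nor needed, are in the scene too. Of the things that look like the mains_valve, the smallest one is meant.

How it is judged:
By the outcome, as a careful person would: the job done as asked, in the order asked, and still so for the second after the job is handed in, with the robot touching nothing.
It also fails if it takes over 58 s, if anything falls off the work surface, if the arm or the gripper's body presses on something with over 40 N, if the wrist force passes 120 N, or if a joint passes its speed limit or range.

## Working session

There is one attempt and no reset: what is moved stays moved. The work goes in short steps, Python scripts to look and compute and a tool call to move; the robot and the scene stay as the last step left them, time stands still between calls to the robot, and variables do not carry over. Pictures are saved under pics/ and viewed, and the job is handed in when it is done.

Besides the shell and the picture viewer there is one more tool, called after "Call:" by a JSON object that holds its "op" and its "data". servo_tool: Moves the arm, as the interface text tells. Its arguments: {"type":"object","properties":{"motion":{"type":"array"},"grip_force":{"type":"number"}},"required":["motion"]}

```bash
mkdir -p pics; ls; python3 - <<'E'
from plant import r
import cv2
for n in("scene","top"):
    im=r.snapshot(n); cv2.imwrite(f"pics/{n}0.png",im[:,:,::-1]); print(r.calibration(n))
print(r.read_state())
E
```

```text
pics
{'mtx': array([[530.41573991,   0.        , 286.6271545 ],
       [  0.        , 530.41573991, 199.56835269],
       [  0.        ,   0.        ,   1.        ]]), 'k1': -0.06366621430808879, 'eye': array([1.47155637, 0.43520141, 0.89576201]), 'orientation': array([-2.23119932, -0.01777393,  1.93988206])}
{'mtx': array([[527.92925775,   0.        , 279.40020133],
       [  0.        , 527.92925775, 205.46335589],
       [  0.        ,   0.        ,   1.        ]]), 'k1': -0.07898290082339103, 'eye': array([0.23236357, 0.05357912, 1.74044576]), 'orientation': array([-2.99091097,  0.00340478, -1.5645826 ])}
{'t': 0.1, 'joint_positions': array([ 1.55570467e+00,  4.07765666e-02,  8.38977498e-02, -3.99692359e-04,
       -1.61548946e+00, -3.33697069e-01]), 'qd': array([-0.00222833, -0.00227103,  0.0024856 ,  0.00315142,  0.0008539 ,
        0.00077799]), 'effort': array([-5.05485295e-03, -3.69348443e+01,  3.48279762e+01,  6.95189551e+00,
       -4.58904920e-03,  2.46527534e-06]), 'position': array([0.20489048, 0.56361986, 0.23035923]), 'tcp_rot': array([-3.14145507e+00, -1.61602590e-03, -1.91956762e+00]), 'ft_force': array([-0.67552871, -0.19832978,  0.10064531]), 'wrist_torque': array([ 0.03956415,  0.02990096, -0.03065284]), 'gripper_width': 1.0005444712898415}
```

View pics/scene0.png

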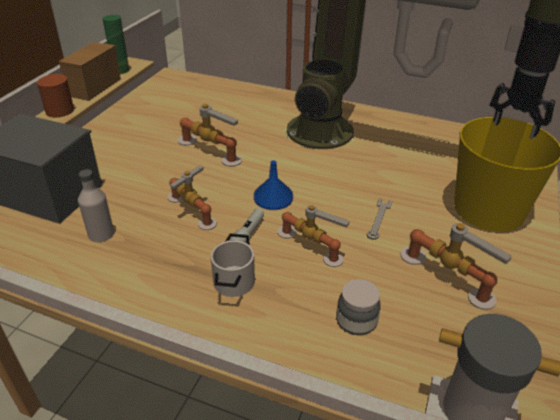

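View pics/top0.png

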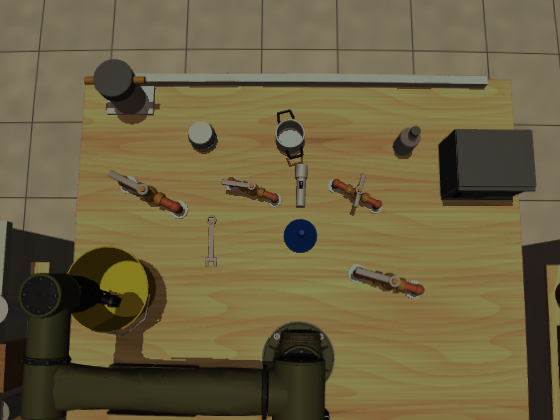

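```bash
cat > h.py <<'E'
import numpy as np, cv2
from scipy.spatial.transform import Rotation as Ro
def cal(r,n):
    c=r.calibration(n); return c['mtx'],c['k1'],np.array(c['eye']),Ro.from_euler('xyz',c['orientation']).as_matrix()
def unproj(c,uv,z):
    K,k1,e,R=c
    p=cv2.undistortPoints(np.array(uv,float).reshape(-1,1,2),K,np.array([k1,0,0,0,0.])).reshape(-1,2)
    d=np.c_[p,np.ones(len(p))]@R.T
    return e+d*((z-e[2])/d[:,2])[:,None]
def proj(c,X):
    K,k1,e,R=c
    rv=cv2.Rodrigues(R.T)[0]
    return cv2.projectPoints(np.array(X,float).reshape(-1,1,3),rv,-R.T@e,K,np.array([k1,0,0,0,0.]))[0].reshape(-1,2)
E
python3 - <<'E'
import cv2
t=cv2.imread("pics/top0.png")
a=cv2.resize(t[150:230,95:225],None,fx=6,fy=6,interpolation=cv2.INTER_CUBIC); cv2.imwrite("pics/c1.png",a)
a=cv2.resize(t[160:220,210:300],None,fx=8,fy=8,interpolation=cv2.INTER_CUBIC); cv2.imwrite("pics/c2.png",a)
a=cv2.resize(t[160:220,315:405],None,fx=8,fy=8,interpolation=cv2.INTER_CUBIC); cv2.imwrite("pics/c3.png",a)
a=cv2.resize(t[250:310,340:430],None,fx=8,fy=8,interpolation=cv2.INTER_CUBIC); cv2.imwrite("pics/c4.png",a)
E
```

```text
(no output)
```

View pics/c1.png

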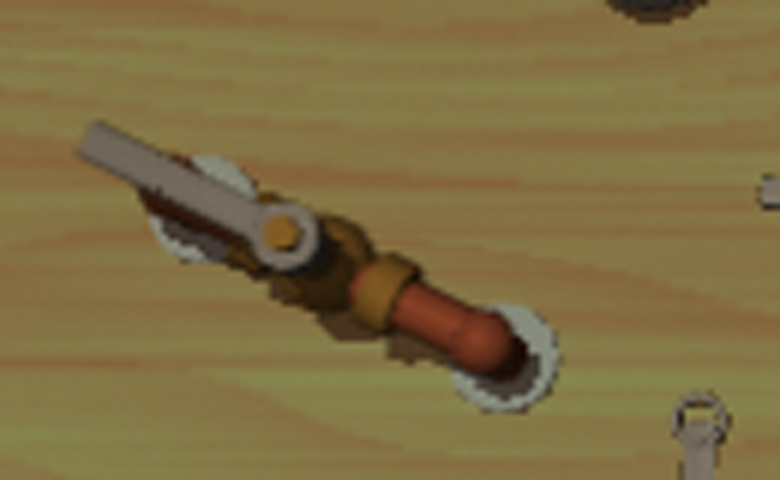

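View pics/c2.png

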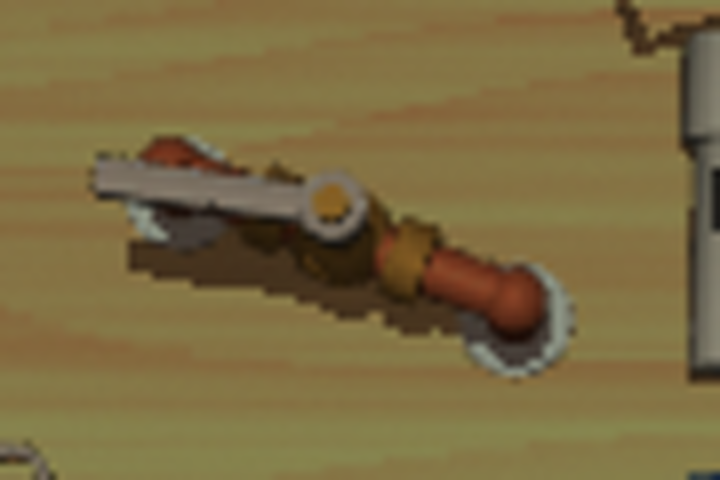

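View pics/c3.png

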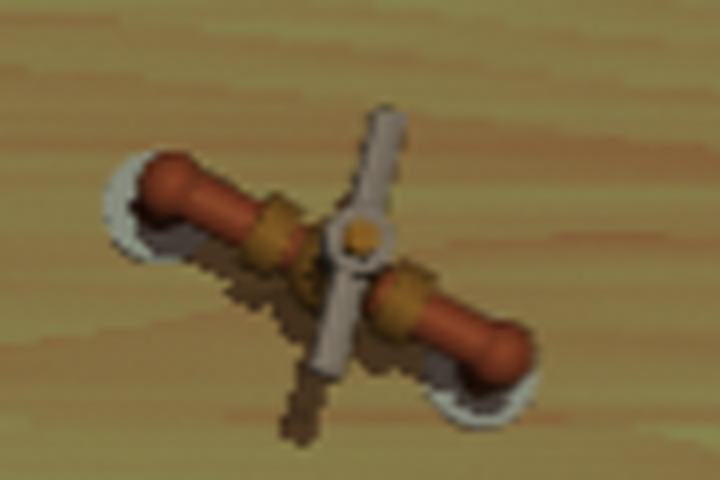

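View pics/c4.png

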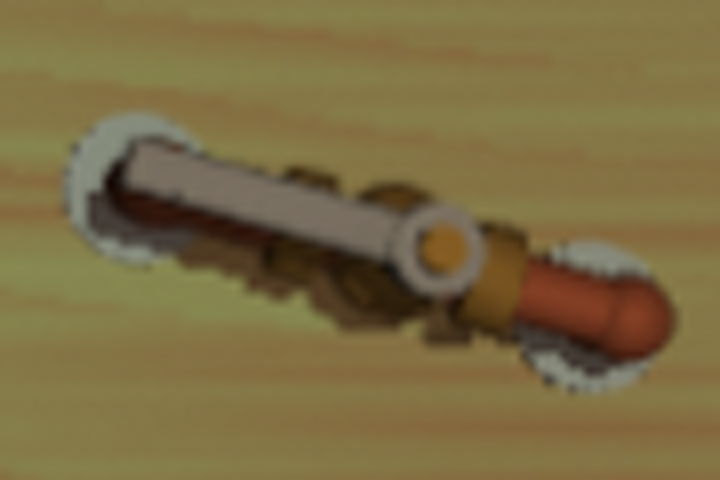

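```bash
cat > m.py <<'E'
from plant import r
from h import *
c=cal(r,"top")
def P(ox,oy,s,x,y,z): return unproj(c,[[ox+(x+.5)/s-.5,oy+(y+.5)/s-.5]],z)[0]
def show(nm,ox,oy,s,sp,tip,fl1,fl2,el):
    S=P(ox,oy,s,*sp,.124);T=P(ox,oy,s,*tip,.116);A=P(ox,oy,s,*fl1,.003);B=P(ox,oy,s,*fl2,.003);E=P(ox,oy,s,*el,.05)
    a=lambda v:np.degrees(np.arctan2(v[1],v[0])).round(1)
    print(nm,'spin',S[:2].round(4),'tip',T[:2].round(4),'L',np.linalg.norm((T-S)[:2]).round(4),'ang',a(T-S),
     'flanges',A[:2].round(4),B[:2].round(4),'mid',((A+B)/2)[:2].round(4),'sep',np.linalg.norm(A-B).round(4),'ang',a(A-B),'elbow',E[:2].round(4), 'r',np.linalg.norm((E-S)[:2]).round(4),a(S-E))
show('left',95,150,6,(282,232),(87,142),(207,210),(507,358),(485,342))
show('mid',210,160,8,(330,200),(97,178),(182,192),(519,320),(518,300))
show('right',340,250,8,(445,245),(133,166),(135,188),(598,315),(635,318))
show('filt',315,160,8,(360,237),(390,112),(160,207),(482,372),(502,352))
show('filt2',315,160,8,(360,237),(325,372),(160,207),(482,372),(170,185))
E
python3 m.py
```

```text
left spin [0.5298 0.4927] tip [0.5793 0.6016] L 0.1197 ang 65.6 flanges [0.5645 0.5688] [0.4814 0.3958] mid [0.523  0.4823] sep 0.1919 ang 64.4 elbow [0.4834 0.3988] r 0.1047 63.7
mid spin [0.5431 0.1501] tip [0.553  0.2422] L 0.0926 ang 83.9 flanges [0.5695 0.2195] [0.5159 0.0778] mid [0.5427 0.1487] sep 0.1515 ang 69.3 elbow [0.5165 0.0776] r 0.0773 69.8
right spin [ 0.2496 -0.2935] tip [ 0.2794 -0.1758] L 0.1215 ang 75.8 flanges [ 0.2738 -0.1924] [ 0.2225 -0.3819] mid [ 0.2481 -0.2872] sep 0.1963 ang 74.9 elbow [ 0.2215 -0.3849] r 0.0957 73.0
filt spin [ 0.5305 -0.1888] tip [ 0.582  -0.2028] L 0.0534 ang -15.1 flanges [ 0.565  -0.1232] [ 0.4959 -0.2571] mid [ 0.5305 -0.1902] sep 0.1506 ang 62.7 elbow [ 0.497 -0.257] r 0.0759 63.9
filt2 spin [ 0.5305 -0.1888] tip [ 0.4784 -0.1755] L 0.0537 ang 165.6 flanges [ 0.565  -0.1232] [ 0.4959 -0.2571] mid [ 0.5305 -0.1902] sep 0.1506 ang 62.7 elbow [ 0.5652 -0.1226] r 0.0748 -117.7
```

The lever valves are at top-view pixels (144,190), (251,185) and (396,281). The middle one fits: its pipe feet are 150 mm apart and its lever is about 93 mm, against roughly 190 mm and 120 mm for the other two, so it is the smallest. The crop of (251,185) agrees. Next I'll cross-check with an overlay in the scene camera.

```bash
cat > ov.py <<'E'
import sys
from plant import r
from h import *
def run(im,n,jm,jf,SM=(.543,.150),aM=69.5,SF=(.5305,-.189),aF=62.7):
    c=cal(r,n); im=im.copy()
    out=[]
    u=lambda a:np.array([np.cos(np.radians(a)),np.sin(np.radians(a))])
    def rect(S,a,l0,l1,w):
        d=u(a);m=u(a+90); return [np.r_[np.array(S)+d*l+m*k,.116] for l,k in((l0,-w),(l1,-w),(l1,w),(l0,w))]
    return c,[rect(SM,aM+jm,0,.095,.008),rect(SF,aF+90+jf,-.055,.055,.007),rect(SM,aM,-.075,.075,.0005),rect(SF,aF,-.075,.075,.0005)]
def draw(im,n,jm,jf,box,s,fn):
    c,R=run(im,n,jm,jf); x0,y0,x1,y1=box
    a=cv2.resize(im[y0:y1,x0:x1,::-1],None,fx=s,fy=s,interpolation=cv2.INTER_CUBIC)
    for i,q in enumerate(R):
        q=np.array(q)
        if i>1: q[:,2]=.05
        p=(proj(c,q)+.5-[x0,y0])*s-.5
        cv2.polylines(a,[np.round(p).astype(int)],True,(0,255,0) if i<2 else (255,255,0),1)
    cv2.imwrite(fn,a)
if __name__=="__main__":
    t=cv2.imread("pics/top0.png")[:,:,::-1];s=cv2.imread("pics/scene0.png")[:,:,::-1]
    draw(t,"top",14.4,12.3,(215,160,395,220),4,"pics/o1.png")
    draw(s,"scene",14.4,12.3,(155,155,355,275),4,"pics/o2.png")
    print(unproj(cal(r,"top"),[[202,140],[290,137],[407,147],[300,235],[110,290]],.05).round(3))
E
python3 ov.py
```

```text
[[ 0.707  0.319  0.05 ]
 [ 0.718  0.027  0.05 ]
 [ 0.687 -0.36   0.05 ]
 [ 0.393 -0.006  0.05 ]
 [ 0.212  0.601  0.05 ]]
```

View pics/o1.png

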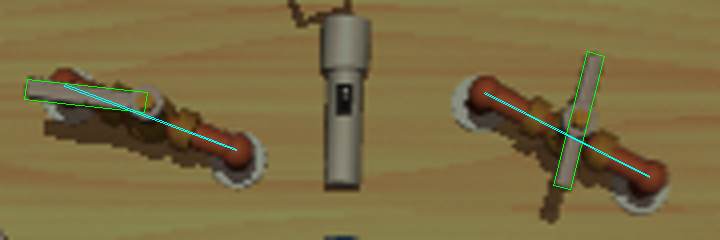

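View pics/o2.png

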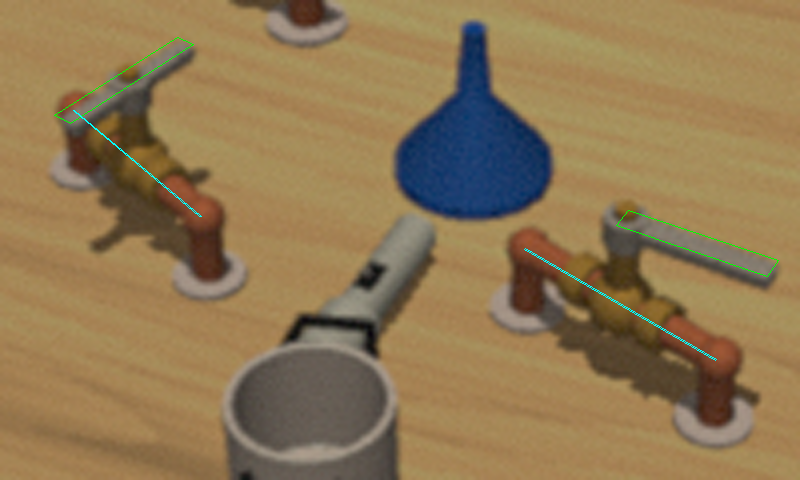

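Call:
{"op": "servo_tool", "data": {"motion": [0,0,0.04,0,0,0,0.08,0,0,0.08,0,0,0,0,0,0,0.12,0,0,0,0,0.03,-0.03,0.12,0,0,2,0,0.07,-0.06,0.12,0,0,4,0,0.11,-0.095,0.12,0,0,6,0,0.15,-0.13,0.12,0,0,8,0,0.19,-0.165,0.12,0,0,10,0,0.23,-0.2,0.12,0,0,12,0,0.27,-0.235,0.12,0,0,14,0,0.31,-0.27,0.12,0,0,14,0,0.35,-0.305,0.12,0,0,14,0,0.38,-0.33,0.12,0,0,14,0,0.395,-0.342,0.12,0,0,14,0,0.395,-0.342,0.12,0,0,14,0,0.395,-0.342,0.12,0,0,14,0]}}

```text
t: 1.7
position: [0.6004, 0.2214, 0.3502]
tcp_rot: [3.14, -0.001, -1.677]
ft_force: [0.0, -0.2, 0.5]
gripper_width: -0.003
```

Call:
{"op": "servo_tool", "data": {"motion": [0,0,-0.04,0,0,0,0,0,0,-0.08,0,0,0,0,0,0,-0.12,0,0,0,0,0,0,-0.16,0,0,0,0,0,0,-0.19,0,0,0,0,0,0,-0.22,0,0,0,0,0,0,-0.24,0,0,0,0,0,0,-0.255,0,0,0,0,0,0,-0.255,0,0,0,0]}}

```text
t: 2.6
position: [0.5984, 0.2222, 0.094]
tcp_rot: [3.139, -0.002, -1.674]
ft_force: [-0.4, 0.1, -0.6]
gripper_width: -0.002
```

```bash
python3 - <<'E'
from plant import r
import cv2
im=r.snapshot("scene"); cv2.imwrite("pics/s1.png",cv2.resize(im[100:280,200:440,::-1],None,fx=3,fy=3))
print(r.read_state()['position'])
E
```

```text
[0.59941373 0.22232894 0.09605251]
```

View pics/s1.png

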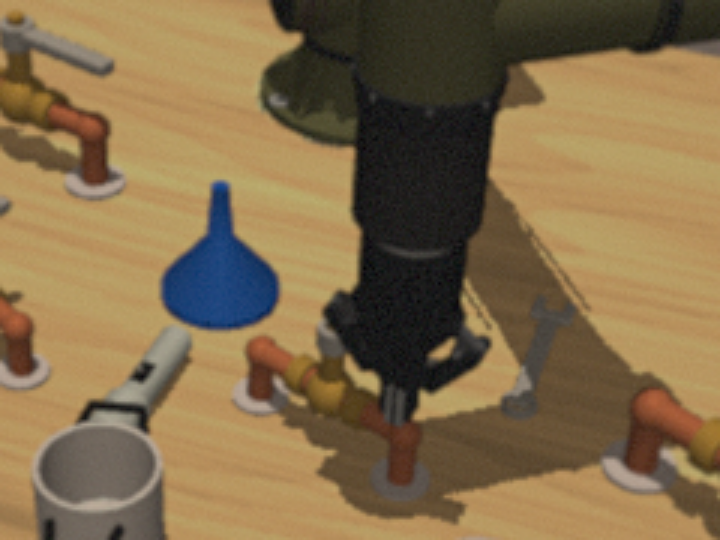

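```bash
cat > arc.py <<'E'
import numpy as np,sys
def arc(S,rho,off,angs,cur,ref):
    # ref: lever angle at which the current tool yaw is aligned
    for t in angs:
        a=np.radians(t);u=np.array([np.cos(a),np.sin(a)]);n=np.array([-u[1],u[0]])
        d=np.array(S)+rho*u-off*n-cur
        print(t,d.round(3),round(t-ref,1))
E
python3 - <<'E'
from arc import *
arc((.543,.150),.075,.019,list(range(78,158,4)),(.600,.222),84)
E
```

```text
78 [-0.023 -0.003] -6
82 [-0.028 -0.   ] -2
86 [-0.033  0.001] 2
90 [-0.038  0.003] 6
94 [-0.043  0.004] 10
98 [-0.049  0.005] 14
102 [-0.054  0.005] 18
106 [-0.059  0.005] 22
110 [-0.065  0.005] 26
114 [-0.07   0.004] 30
118 [-0.075  0.003] 34
122 [-0.081  0.002] 38
126 [-0.086 -0.   ] 42
130 [-0.091 -0.002] 46
134 [-0.095 -0.005] 50
138 [-0.1   -0.008] 54
142 [-0.104 -0.011] 58
146 [-0.109 -0.014] 62
150 [-0.112 -0.018] 66
154 [-0.116 -0.022] 70
```

Call:
{"op": "servo_tool", "data": {"motion": [-0.01,-0.001,0,0,0,0,0,-0.018,-0.001,0,0,0,0,0,-0.023,-0.001,0,0,0,0,0,-0.028,0,0,0,0,0,0,-0.033,0.001,0,0,0,2,0,-0.038,0.003,0,0,0,6,0,-0.043,0.004,0,0,0,10,0,-0.049,0.005,0,0,0,14,0,-0.054,0.005,0,0,0,18,0,-0.059,0.005,0,0,0,22,0,-0.065,0.005,0,0,0,26,0]}}

```text
t: 3.75
position: [0.5355, 0.2278, 0.097]
tcp_rot: [-3.139, 0.001, -1.217]
ft_force: [1.8, 1.4, 0.2]
gripper_width: -0.002
```

```bash
python3 - <<'E'
from plant import r
import cv2
im=r.snapshot("scene"); cv2.imwrite("pics/s2.png",cv2.resize(im[100:280,200:440,::-1],None,fx=3,fy=3))
im=r.snapshot("top"); cv2.imwrite("pics/t2.png",cv2.resize(im[120:260,180:420,::-1],None,fx=3,fy=3))
s=r.read_state();print(s['position'],s['tcp_rot'],s['ft_force'],s['wrist_torque'])
E
```

```text
[0.53483891 0.227369   0.09681075] [-3.14027724e+00  4.23271284e-04 -1.21894786e+00] [0.09232083 0.38967692 0.45970189] [ 0.17680545 -0.16483577  0.01964389]
```

View pics/s2.png

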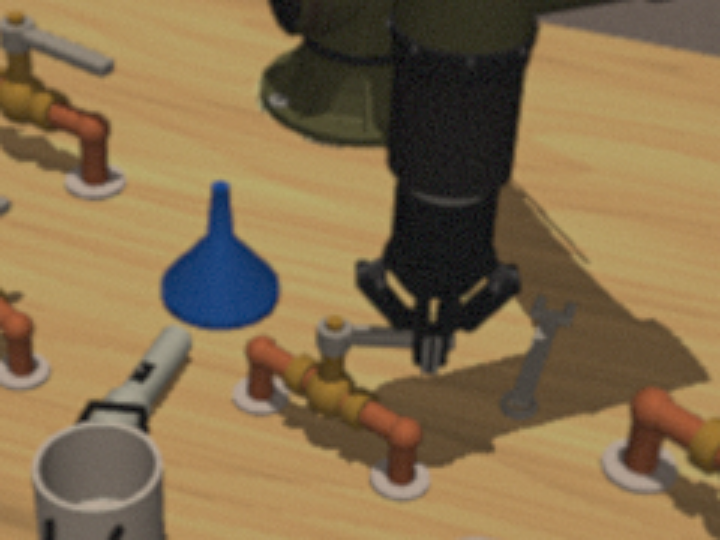

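View pics/t2.png

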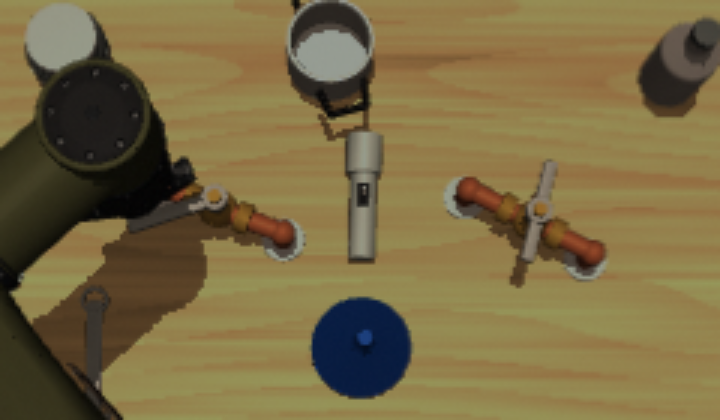

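The lever has moved: it now runs from the hub at (335,330) to the finger at (430,345) in the scene crop. The force was about 2.3 N. I'll continue along the arc.

Call:
{"op": "servo_tool", "data": {"motion": [-0.005,-0.001,0,0,0,4,0,-0.01,-0.002,0,0,0,8,0,-0.016,-0.003,0,0,0,12,0,-0.021,-0.005,0,0,0,16,0,-0.026,-0.007,0,0,0,20,0,-0.03,-0.01,0,0,0,24,0,-0.035,-0.013,0,0,0,28,0,-0.039,-0.016,0,0,0,32,0,-0.044,-0.019,0,0,0,36,0,-0.047,-0.023,0,0,0,40,0,-0.049,-0.025,0,0,0,42,0]}}

```text
t: 4.95
position: [0.4861, 0.2024, 0.0966]
tcp_rot: [-3.14, 0.0, -0.487]
ft_force: [0.8, 3.7, 0.1]
gripper_width: -0.001
```

```bash
python3 - <<'E'
from arc import *
arc((.543,.150),.075,.019,[152,154,156,157,158,159,160,161,162,163,164,165],np.array((.600-.065-.049,.222+.005-.025)),84+26+42)
E
```

```text
152 [-0. -0.] 0
154 [-0.002 -0.002] 2
156 [-0.004 -0.004] 4
157 [-0.005 -0.005] 5
158 [-0.005 -0.006] 6
159 [-0.006 -0.007] 7
160 [-0.007 -0.008] 8
161 [-0.008 -0.01 ] 9
162 [-0.008 -0.011] 10
163 [-0.009 -0.012] 11
164 [-0.01  -0.013] 12
165 [-0.011 -0.014] 13
```

Call:
{"op": "servo_tool", "data": {"motion": [-0.002,-0.002,0,0,0,2,0,-0.004,-0.004,0,0,0,4,0,-0.005,-0.006,0,0,0,6,0,-0.0055,-0.0065,0,0,0,7,0,-0.006,-0.0075,0,0,0,7.5,0]}}

```text
t: 5.45
position: [0.4801, 0.1948, 0.0965]
tcp_rot: [-3.141, -0.0, -0.358]
ft_force: [-0.8, 2.9, 0.8]
gripper_width: -0.002
```

Call:
{"op": "servo_tool", "data": {"motion": [-0.0003,-0.0007,0,0,0,0.5,0,-0.0006,-0.0014,0,0,0,0.5,0,-0.0006,-0.0014,0,0,0,0.5,0]}}

```text
t: 5.75
position: [0.4797, 0.194, 0.0965]
tcp_rot: [-3.139, -0.0, -0.349]
ft_force: [0.6, 6.2, 0.6]
gripper_width: -0.001
```

Call:
{"op": "servo_tool", "data": {"motion": [-0.0003,-0.0007,0,0,0,0,0,-0.0006,-0.0014,0,0,0,0,0,-0.0006,-0.0014,0,0,0,0,0]}}

```text
t: 6.05
position: [0.4797, 0.1939, 0.0966]
tcp_rot: [-3.136, -0.001, -0.348]
ft_force: [2.6, 10.2, -0.9]
gripper_width: 0.001
```

The force rises from 3 to 6 to 10 N with no further motion, so the lever is at its stop. I'll back off, lift and check.

Call:
{"op": "servo_tool", "data": {"motion": [0.005,0.012,0,0,0,0,0,0.012,0.03,0,0,0,0,0,0.014,0.035,0.03,0,0,0,0,0.014,0.035,0.07,0,0,0,0,0.01,0.035,0.11,0,0,-8,0,0.005,0.005,0.15,0,0,-16,0,-0.005,-0.03,0.17,0,0,-24,0,-0.015,-0.065,0.17,0,0,-32,0,-0.025,-0.1,0.17,0,0,-40,0,-0.03,-0.135,0.17,0,0,-48,0,-0.035,-0.17,0.17,0,0,-56,0,-0.035,-0.2,0.17,0,0,-64,0,-0.03,-0.23,0.17,0,0,-72,0,-0.02,-0.26,0.17,0,0,-80,0,-0.015,-0.29,0.17,0,0,-88,0]}}

```text
t: 7.55
position: [0.4638, -0.1002, 0.2658]
tcp_rot: [3.14, -0.002, -1.891]
ft_force: [-0.1, 0.0, -0.3]
gripper_width: -0.0
```

```bash
python3 - <<'E'
from plant import r
from ov import *
t=r.snapshot("top"); s=r.snapshot("scene")
draw(t,"top",90,12.3,(195,140,395,260),4,"pics/o3.png")
draw(s,"scene",90,12.3,(155,155,355,275),4,"pics/o4.png")
x=r.read_state();print(x['t'],x['position'],x['tcp_rot'],x['joint_positions'])
E
```

```text
7.65 [ 0.46366784 -0.10145073  0.26545181] [ 3.13909875 -0.00314377 -1.89288243] [ 2.12589977e-01 -2.86939859e-01 -1.51383279e-01  1.44822570e-03
 -1.71010055e+00  1.03631473e+00]
```

View pics/o3.png

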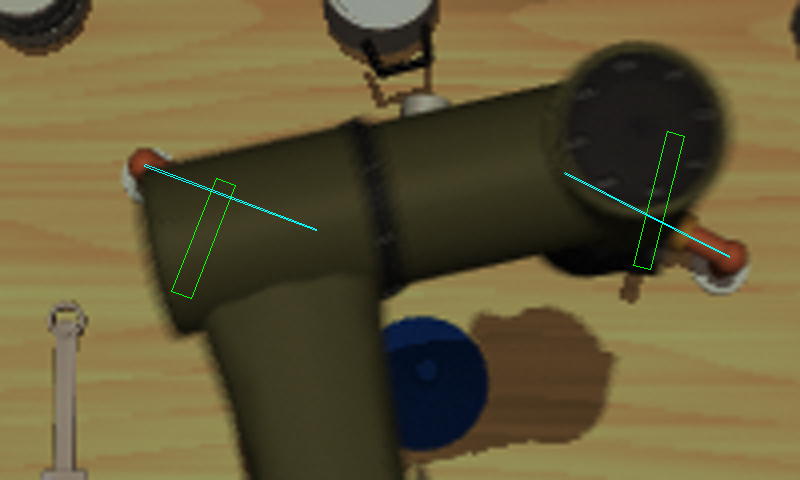

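View pics/o4.png

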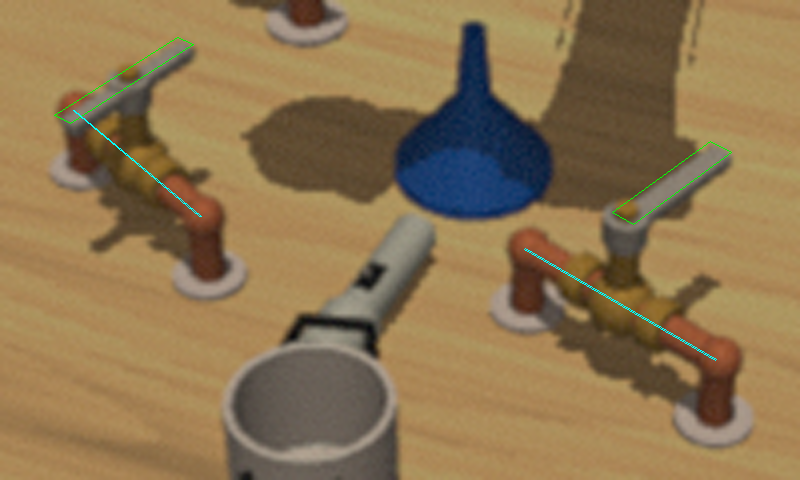

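The scene crop shows the lever from its hub at (625,212) to its tip at (720,150), matching the 90° overlay, so the mains is shut. Next is the filter valve: turn the tool, then descend on the +y side of the near wing.

Call:
{"op": "servo_tool", "data": {"motion": [0.01,-0.01,0,0,0,-8,0,0.02,-0.02,0,0,0,-16,0,0.03,-0.03,0,0,0,-24,0,0.038,-0.033,0,0,0,-32,0,0.038,-0.033,0,0,0,-40,0,0.038,-0.033,0,0,0,-48,0,0.038,-0.033,0,0,0,-56,0,0.038,-0.033,0,0,0,-64,0,0.038,-0.033,0,0,0,-72,0,0.038,-0.033,0,0,0,-80,0,0.038,-0.033,0,0,0,-86.6,0,0.038,-0.033,-0.03,0,0,-86.6,0,0.038,-0.033,-0.06,0,0,-86.6,0,0.038,-0.033,-0.09,0,0,-86.6,0,0.038,-0.033,-0.12,0,0,-86.6,0,0.038,-0.033,-0.15,0,0,-86.6,0,0.038,-0.033,-0.17,0,0,-86.6,0,0.038,-0.033,-0.17,0,0,-86.6,0]}}

```text
t: 9.45
position: [0.4996, -0.1311, 0.0925]
tcp_rot: [-3.139, -0.007, 2.888]
ft_force: [-0.1, -0.5, -0.5]
gripper_width: -0.003
```

```bash
python3 - <<'E'
from plant import r
from arc import *
import cv2
im=r.snapshot("scene"); cv2.imwrite("pics/s5.png",cv2.resize(im[120:280,140:380,::-1],None,fx=3,fy=3))
x=r.read_state();print(x['t'],x['position'],x['tcp_rot'],x['ft_force'])
arc((.5305,-.189),.042,.018,[153,159,165,171,177,183,189,195,201,207,213,219,225,231,237,240,243],np.array((.502,-.1315)),165)
E
```

```text
9.5 [ 0.50090693 -0.13145288  0.09505406] [-3.13959944 -0.00368176  2.8877149 ] [-0.39381902 -0.2176166   1.25509338]
153 [-0.001 -0.022] -12
159 [-0.004 -0.026] -6
165 [-0.007 -0.029] 0
171 [-0.01  -0.033] 6
177 [-0.013 -0.037] 12
183 [-0.014 -0.042] 18
189 [-0.016 -0.046] 24
195 [-0.017 -0.051] 30
201 [-0.017 -0.056] 36
207 [-0.017 -0.061] 42
213 [-0.017 -0.065] 48
219 [-0.015 -0.07 ] 54
225 [-0.014 -0.074] 60
231 [-0.012 -0.079] 66
237 [-0.009 -0.083] 72
240 [-0.008 -0.085] 75
243 [-0.007 -0.087] 78
```

View pics/s5.png

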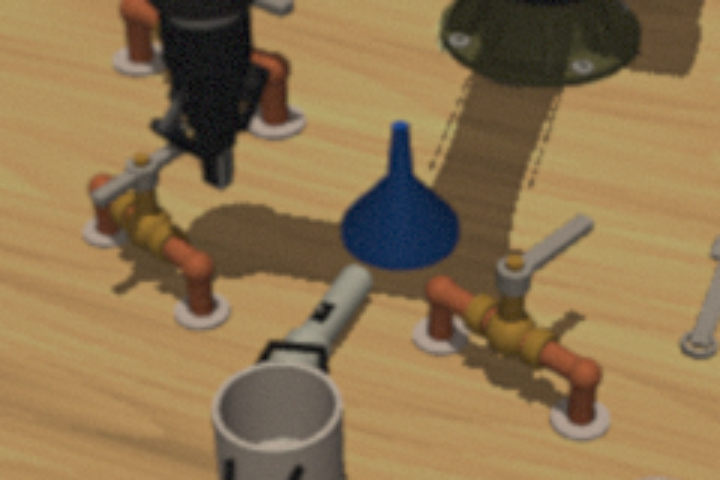

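The scene crop shows the fingertip at (217,180) beside the near wing, with the wing still near its start angle. I'll push along the arc.

Call:
{"op": "servo_tool", "data": {"motion": [-0.003,-0.01,0,0,0,0,0,-0.005,-0.02,0,0,0,0,0,-0.006,-0.025,0,0,0,0,0,-0.007,-0.029,0,0,0,0,0,-0.01,-0.033,0,0,0,6,0,-0.013,-0.037,0,0,0,12,0,-0.014,-0.042,0,0,0,18,0,-0.016,-0.046,0,0,0,24,0,-0.017,-0.051,0,0,0,30,0]}}

```text
t: 10.4
position: [0.4854, -0.182, 0.0969]
tcp_rot: [3.141, 0.002, -2.868]
ft_force: [1.9, 5.1, 0.4]
gripper_width: -0.001
```

```bash
python3 - <<'E'
from plant import r
import cv2
im=r.snapshot("scene"); cv2.imwrite("pics/s6.png",cv2.resize(im[120:280,140:380,::-1],None,fx=3,fy=3))
x=r.read_state();print(x['t'],x['position'],x['tcp_rot'],x['ft_force'])
E
```

```text
10.45 [ 0.48531509 -0.18259674  0.0969034 ] [ 3.14125833e+00  2.08717795e-03 -2.86310505e+00] [0.00971852 3.33935494 0.90925162]
```

View pics/s6.png

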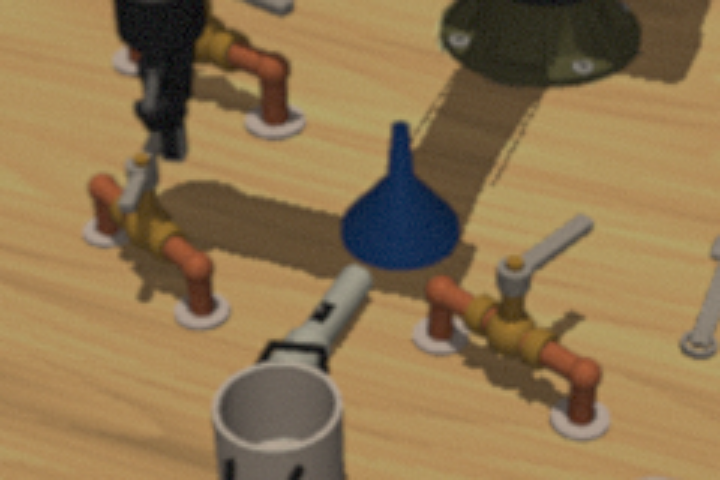

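Call:
{"op": "servo_tool", "data": {"motion": [0,-0.005,0,0,0,6,0,0,-0.01,0,0,0,12,0,0,-0.014,0,0,0,18,0,0.002,-0.019,0,0,0,24,0,0.003,-0.023,0,0,0,30,0,0.005,-0.028,0,0,0,36,0,0.007,-0.031,0,0,0,40,0,0.008,-0.033,0,0,0,43,0,0.008,-0.033,0,0,0,44,0]}}

```text
t: 11.35
position: [0.4927, -0.2155, 0.0964]
tcp_rot: [3.141, -0.0, -2.106]
ft_force: [-0.7, 1.2, 0.2]
gripper_width: 0.002
```

Call:
{"op": "servo_tool", "data": {"motion": [0.0009,-0.0005,0,0,0,1,0,0.0018,-0.001,0,0,0,2,0,0.0018,-0.001,0,0,0,2,0]}}

```text
t: 11.65
position: [0.4937, -0.2167, 0.0963]
tcp_rot: [3.14, -0.001, -2.07]
ft_force: [-5.9, 1.1, 3.1]
gripper_width: 0.0
```

Call:
{"op": "servo_tool", "data": {"motion": [0.0009,-0.0005,0,0,0,0,0,0.0018,-0.001,0,0,0,0,0,0.0018,-0.001,0,0,0,0,0]}}

```text
t: 11.95
position: [0.4939, -0.2169, 0.0962]
tcp_rot: [3.136, -0.002, -2.07]
ft_force: [-13.8, 7.6, 7.8]
gripper_width: -0.004
```

The force rises to about 16 N with no motion, so this looks like the stop. I'll back off, lift clear and check.

Call:
{"op": "servo_tool", "data": {"motion": [-0.009,0.005,0,0,0,0,0,-0.026,0.015,0,0,0,0,0,-0.028,0.016,0.03,0,0,0,0,-0.028,0.016,0.07,0,0,0,0,-0.028,0.016,0.11,0,0,0,0,-0.03,0.02,0.15,0,0,0,0,-0.06,0.02,0.18,0,0,0,0,-0.09,0.02,0.2,0,0,0,0,-0.1,0.02,0.2,0,0,0,0,-0.1,0.02,0.2,0,0,0,0]}}

```text
t: 12.95
position: [0.3961, -0.1975, 0.2973]
tcp_rot: [-3.138, 0.002, -2.07]
ft_force: [0.2, -0.8, -0.5]
gripper_width: -0.002
```

```bash
python3 - <<'E'
from plant import r
from ov import *
t=r.snapshot("top"); s=r.snapshot("scene")
draw(t,"top",90,90,(195,140,395,260),4,"pics/o7.png")
draw(s,"scene",90,90,(155,155,355,275),4,"pics/o8.png")
x=r.read_state();print(x['t'],x['position'],x['ft_force'])
E
```

```text
13.05 [ 0.39664472 -0.19723698  0.29526881] [ 0.24849246 -0.95473304 -0.12715211]
```

View pics/o7.png

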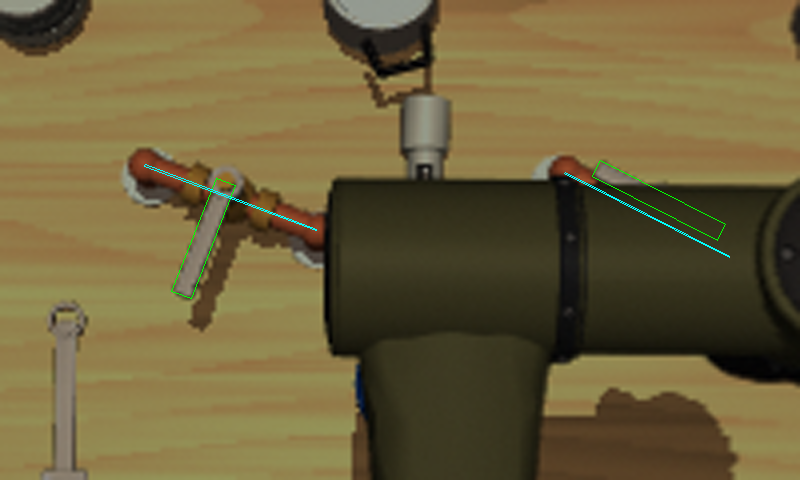

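View pics/o8.png

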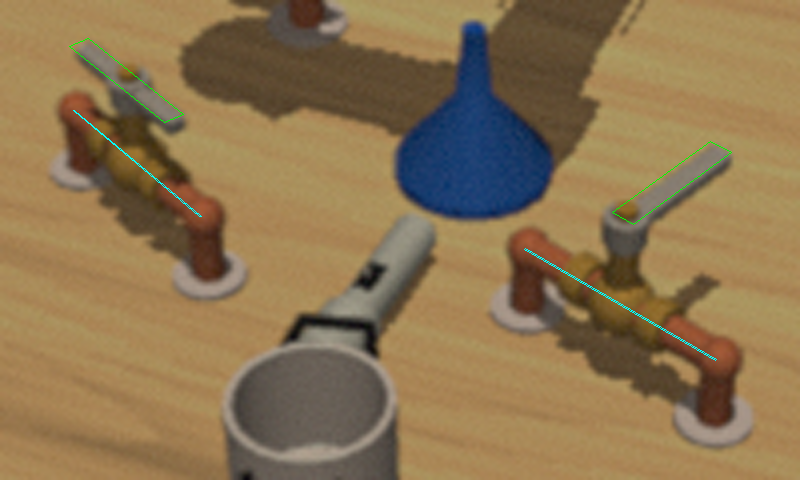

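Both handles match the 90° overlays in the scene view. I'll move the arm aside for a clear top view of the filter handle before handing in.

Call:
{"op": "servo_tool", "data": {"motion": [0,0.03,0.02,0,0,0,0,0,0.07,0.02,0,0,0,0,0,0.11,0.02,0,0,0,0,0,0.15,0.02,0,0,0,0,0,0.19,0.02,0,0,0,0,0,0.23,0.02,0,0,0,0,0,0.26,0.02,0,0,0,0,0,0.26,0.02,0,0,0,0]}}

```text
t: 13.85
position: [0.3966, 0.0659, 0.314]
tcp_rot: [3.139, -0.003, -2.065]
ft_force: [-0.3, 0.0, -0.0]
gripper_width: 0.004
```

```bash
python3 - <<'E'
from plant import r
from ov import *
t=r.snapshot("top")
cv2.imwrite("pics/t9.png",t[:,:,::-1])
draw(t,"top",90,90,(315,160,405,220),8,"pics/o9.png")
E
```

```text
(no output)
```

View pics/o9.png

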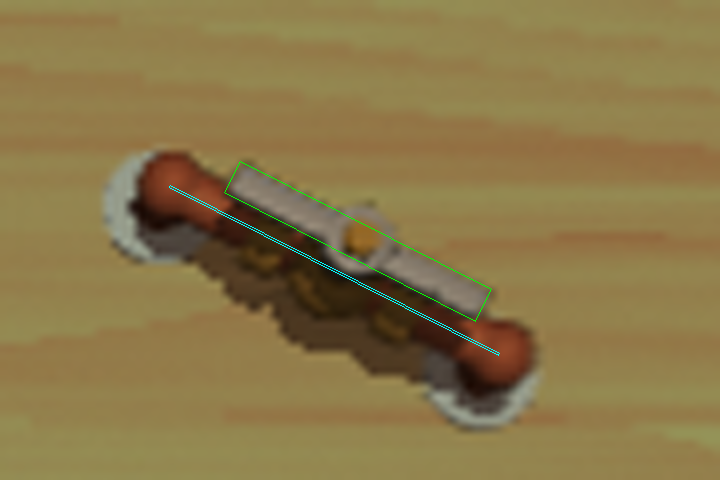

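View pics/t9.png

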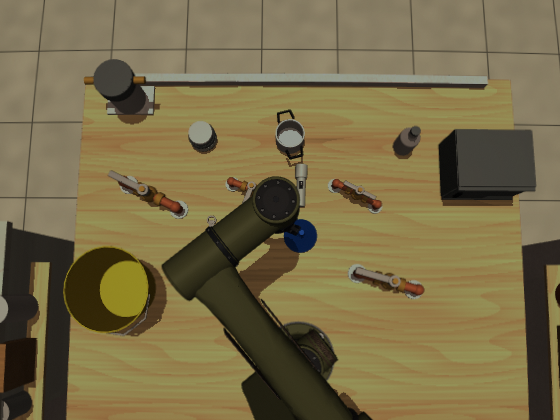

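The top crop shows the wings from (235,178) to (480,305), parallel to the pipe. The listed bystanders and bucket visible here stand where they started, and the arm touches nothing.

```bash
python3 -c "
from plant import r
print(r.sign_off())"
```

```text
the job is handed in; nothing more can be done
None
```

The sink is changed over to the filter, and I handed the job in at about 14 s of the 58 s allowed.

- **Mains:** I took the smallest of the three single-lever valves as the mains valve. With the shut fingertips I pushed its lever anticlockwise to the stop, where the force rose to about 10 N with no further motion. The cameras showed it square across its pipe.
- **Filter:** Only after that did I push the two-winged handle anticlockwise to its stop, at about 16 N. The final top view shows the wings parallel to the pipe, within what the picture can resolve.
- **Everything else:** The last top view shows the tub, pot, torch, bottle and funnel, and the unlisted bucket, where they started. The spanner was mostly hidden by the arm in that picture, but was in place in the previous one.

No check failed or disagreed. The overlays were only off by a few millimetres, about what the camera calibration allows. I gripped and lifted nothing, and the arm was clear of everything when I handed in.

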